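Draw out the wide parts drawer behind the solder spool

ROBOT

A 6-joint arm with a two-finger parallel gripper is mounted at the origin on the work surface. World frame = base frame: x ahead of the robot, y to its left, z up, the work surface at z = 0. Lengths are in m, angles in degrees, forces in N, time in s.
With the tool pointing down it reaches from about 0.275 to 0.75 m from the base axis. Payload 10.2 kg.
Tool frame: the origin (TCP) lies between the finger pads; the fingertips stand 17 mm ahead of it and the grasp point (between the pads) lies 2 mm behind it (robot.tip_extent is the distance from the TCP to the fingertips, in m); z points along the fingers, y is the line along which they close (so a half turn about z gives the same grasp; the last joint's range is limited). The gripper opens to 85 mm and grips with 20 to 120 N. Pads are 22 mm wide; open, the fingers measure 114 mm over their backs; the gripper's body (76 mm by 85 mm) begins 54 mm behind the grasp point. The pads swing forward as they close: fully open they stand 13 mm farther back than shut.
Start: joints at [-88.602, 17.928, 85.812, -0, 76.261, -12.8], TCP at [0.129, -0.509, 0.248] pointing down, gripper open.
Joint ranges: [-168.41, 168.41], [-55.51, 124.54], [10.69, 146.95], [-70.63, 250.63], [1, 178], [-165.06, 165.06]. Speed limits (degrees/s): [136.94, 136.94, 172.46, 180, 180, 180].

INTERFACE

Orientations are given as [roll, pitch, yaw] about the fixed x, y, z axes, in that order (R = Rz(yaw) Ry(pitch) Rx(roll)).
In Python, from workcell import robot, imaging gives the robot as it stands.
- The arm moves only by the shell command python3 -m crank 'ROWS' [OPENING] [FORCE]. ROWS is JSON, a list that holds one entry, the list of rows, each a list of 6 numbers: the shift along the world's x, y, z in cm, then the turn, a rotation vector about the world's x, y, z in rad. In form: [[[tx, ty, tz, wx, wy, wz], ...]]. A call has exactly 10 rows; each row shifts and turns the commanded pose from where the row before left it; what a row does not reach is not made up. A row lasts 1/12 s, in which the tool goes at most 41.7 mm and 7.16 degrees, less where a joint would pass 70% of its speed; a pose out of reach is approached as far as the arm can. A call with a gripper value outside its range is refused whole. OPENING is the finger opening in cm, from 0 to 8.54, set as the call begins (- or left out, the last holds). The fingers move at their own pace and stop on an object; FORCE is the grip in N (left out, the last holds). Time passes only in rows, so rows that do not move let the fingers close, or fill a call up. It gives the time, the measured TCP pose, the force, the opening and the grip force at its end, in the units of the state.
- robot.state(): the state, without advancing time (a new reading comes with each control period).
- imaging.grab_frame(name): name is "side" or "top"; returns a dict with "img" (480x640x3 uint8, red, green, blue), "mtx" (3x3 intrinsics, pixels), "extrinsics" (4x4, takes a point from world to camera coordinates). Camera axes: x right, y up, looking along -z (the intrinsics and any distortion apply to the point x, -y, -z); pixel columns grow to the right and rows downward; lengths in m; the calibration is good to about 2 mm. A picture is of the moment at which its call begins. There is no depth.
- robot.hand_in(): hands the job in; it is judged then, once.
The state is a dict: "time": time; "joint_pos": joint angles; "qd": joint speeds; "joint_torque": joint torques, N m; "eef_pos": TCP position; "orientation": TCP orientation; "contact_force": force on the tool from outside, world axes, zero at the start; "torque": the same for the moment, N m; "gripper_width": finger opening in m; "finger_force": force on a finger pad.
Only numpy, scipy, OpenCV 4.12 (cv2) and the standard library are available. Lean on these libraries where they do the work, as an engineer would, in place of code of your own. Each camera call takes 0.05 s, during which the arm holds its last target. There are 200 camera calls.

TASK

The solder spool is standing in the way of the wide drawer of the parts modules. Push the spool aside along the bench with your fingertips until it stands clear of the wide drawer's path, then hook a fingertip behind the lip of the wide drawer and draw it out all the way, without letting the drawer touch the spool. Do not lift or tip the spool, and leave the small drawers shut and everything else where it is.

Things in the scene. Friction and masses are not known exactly. Their poses are not given: they have to be found in the camera images.
- wide_unit: Black drawer module with ONE wide pale grey drawer, fixed, in a row of three equal modules (centres 123 mm apart, any order, same yaw). 180 deep (x), 120 wide (y), 62 mm high. Origin: centre of its underside, on the bench. Its own -x points out of its front, the way the drawer draws out, level; y runs along the row. Drawer with pull reaches to x = -131 mm when shut, to x = -241 mm fully out.
- wide_drawer (a joint): How far the wide drawer is drawn out: 0 = shut, 0.11 m = fully out against its stop (may start a little ajar). It runs with about 1.5 N of friction and stays where it is left.
- wide_drawer_lip (a point): Middle of the top edge of the inner face (towards the drawer front) of the wide drawer's upturned lip, 42 mm above the bench; moves with the drawer. The lip is upright, 80 mm wide along the module's y, 4 mm thick, and stands on the outer end of the pull's shelf, whose top is 12 mm above the bench.
- wide_drawer_pocket (a point): On top of the pull's shelf, at the middle of the pocket behind the lip, 12 mm above the bench; moves with the drawer. The pocket is open upwards, 32 mm from drawer front to lip, 75 mm wide between end gussets (their top at 21 mm), 30 mm deep. Drawer front: 116 mm wide, top 57 mm above the bench.
- spool: Spool of solder standing on its flange on the bench in front of the wide drawer: black flanges 60 mm in diameter, 45 mm high, steel-grey winding 51 mm in diameter between the 4 mm flanges, paper label on top; 0.18 to 0.33 kg, loose. Origin at the centre of its underside, z up.
- pair_a: Black drawer module of the same size with two small drawers side by side, fixed; axes as for the wide one. The circuit board lies on it, the flux tin stands in front of it.
- pair_b: The other black drawer module with two small drawers, fixed; axes as for the wide one. The tweezers lie on it.
- small_al (a joint): Left (own +y) small drawer of pair_a; joint value 0 = shut, larger = drawn out (m, at most 0.11). To be left shut.
- small_ar (a joint): Right small drawer of pair_a; joint value 0 = shut, larger = drawn out (m, at most 0.11). To be left shut.
- small_bl (a joint): Left (own +y) small drawer of pair_b; joint value 0 = shut, larger = drawn out (m, at most 0.11). To be left shut.
- small_br (a joint): Right small drawer of pair_b; joint value 0 = shut, larger = drawn out (m, at most 0.11). To be left shut.
- flux_tin: Flux tin, loose, 42 mm in diameter, 32 mm high, standing in front of pair_a. Origin at the centre of its underside. To be left where it is.
- circuit_board: Small circuit board, loose, 44 x 62 x 14 mm, lying on top of pair_a. Origin under its centre. To be left alone.
- tweezers: Steel tweezers, loose, 125 mm long along own x, 6 mm high, lying on top of pair_b. Origin under the middle. To be left alone.
- side_cutters: Side cutters, loose, 120 mm long along own x, 70 mm wide, 15 mm high, on the bench near the robot. Origin at the underside near the pivot. To be left alone.
- multimeter: Multimeter lying on its back, loose, 140 x 72 x 40 mm, on the bench to the left. Origin at the centre of its underside. To be left alone.
- screwdriver: Screwdriver, loose, 170 mm long along own x, up to 30 mm high, on the bench to the right. To be left alone.

How it is judged (in metres and radians):
On the way, in this order (a step that is already met when the one before it is completed fails the run):
1. the spool stands upright on the bench, clear of the wide drawer's path ((y of spool in the frame of wide_unit above 0.085 m or y of spool in the frame of wide_unit below -0.085 m or x of spool in the frame of wide_unit below -0.268 m) and height (world z) of spool below 0.008 m and angle between spool's own z axis and vertical below 0.15 rad), for 0.2 s.
2. the wide drawer is drawn out all the way (value of joint wide_drawer above 0.1 m), for 0.2 s.
At the end, for the whole second after the job is handed in: Wide drawer out by over 100 of its 110 mm; spool upright (0.15 rad) and at rest on the bench, its centre over 85 mm to the side of the wide drawer's centre line (or over 268 mm in front of the module's origin, past the drawer's reach); small drawers within 15 mm of shut (all of step 1 and value of joint wide_drawer above 0.1 m and linear speed of spool below 0.01 m/s and value of joint each of small_al, small_ar, small_bl, small_br below 0.015 m); the robot touches nothing.
It fails at once if the spool is lifted off the bench or tipped (height (world z) of spool above 0.01 m or angle between spool's own z axis and vertical above 0.35 rad).
It fails at once if the wide drawer or its module touches the spool (contact force between wide_unit and spool above 0.5 N).
It fails at once if a small drawer is pulled open (value of joint any of small_al, small_ar, small_bl, small_br above 0.02 m).
It fails at once if a bystander is shoved more than 20 mm (distance of any of flux_tin, circuit_board, tweezers, side_cutters, multimeter, screwdriver from where it was at the start of the episode above 0.02 m).
It also fails if it takes over 42 s, if anything falls off the work surface, if the arm or the gripper's body presses on something with over 40 N, if the wrist force passes 120 N, or if a joint passes its speed limit or range.

## Working session

There is one attempt and no reset: what is moved stays moved. The work goes in short steps, Python scripts to look and compute and a shell command to move; the robot and the scene stay as the last step left them, time stands still between calls to the robot, and variables do not carry over. Pictures are saved under pics/ and viewed, at most 10 in all, crops included, and the job is handed in when it is done.

```bash
mkdir -p pics; python3 - <<'E'
from workcell import robot, imaging
import cv2
for n in("top","side"):
    f=imaging.grab_frame(n); cv2.imwrite(f"pics/{n}0.png",f["img"][:,:,::-1]); print(n,f["mtx"].tolist(),f["extrinsics"].round(4).tolist(),[k for k in f])
print(robot.state())
E
```

```text
top [[457.4631205154702, 0.0, 325.4489079959452], [0.0, 457.4631205154702, 247.77041266534442], [0.0, 0.0, 1.0]] [[-0.0113, -0.9996, 0.0255, -0.0114], [0.9967, -0.0092, 0.081, -0.537], [-0.0808, 0.0263, 0.9964, -1.12], [0.0, 0.0, 0.0, 1.0]] ['img', 'mtx', 'extrinsics']
side [[597.6660131420699, 0.0, 311.8051321443044], [0.0, 597.6660131420699, 238.37985118865012], [0.0, 0.0, 1.0]] [[0.9954, -0.0926, -0.0247, -0.5282], [0.0697, 0.5227, 0.8497, -0.0862], [-0.0658, -0.8475, 0.5268, -1.3424], [0.0, 0.0, 0.0, 1.0]] ['img', 'mtx', 'extrinsics']
{'time': 0.1, 'joint_pos': array([-8.86026512e+01,  1.79548883e+01,  8.58497661e+01,  8.44495733e-05,
        7.62607330e+01, -1.28011474e+01]), 'qd': array([-0.04552177,  0.03873874, -0.1276816 , -0.00595125,  0.00083047,
        0.10706777]), 'joint_torque': array([ 2.67442192e-03, -4.12901509e+01, -2.60141766e+01, -2.59309672e-04,
        3.01016255e-03, -1.95884567e-06]), 'eef_pos': array([ 0.12874499, -0.50875093,  0.24780363]), 'orientation': array([-1.79936256e+02, -1.45677231e-02,  1.41984680e+01]), 'contact_force': array([-0.12969076, -0.14114276,  0.63248372]), 'torque': array([-0.00262254,  0.04534953, -0.0265253 ]), 'finger_force': 0.0, 'gripper_width': 0.08543236183458232}
```

View pics/top0.png

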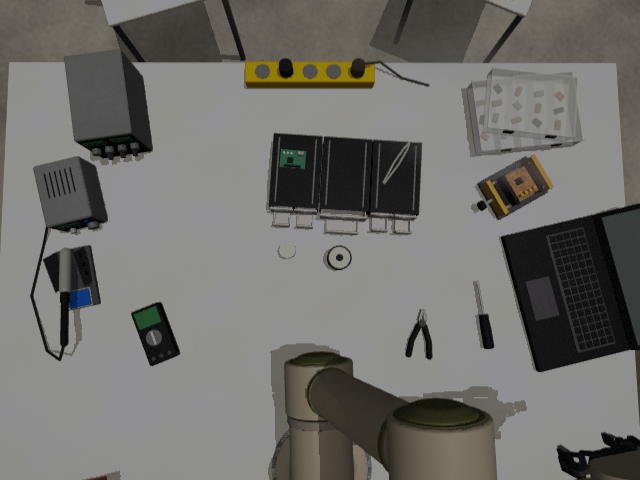

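View pics/side0.png

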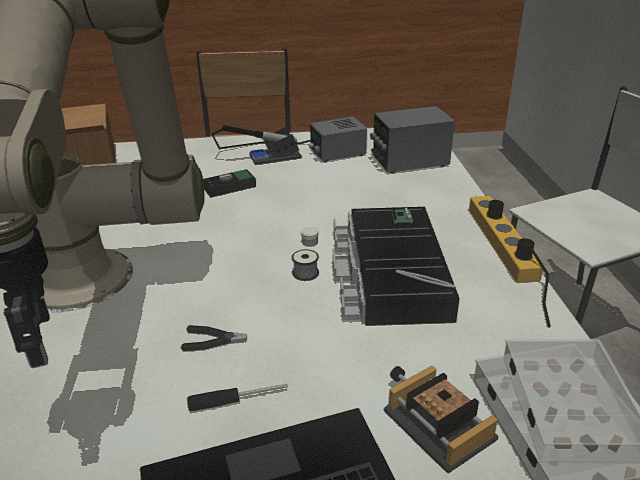

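The top view shows the wide module in the middle (front about row 215, lip about (341,230)), the flux tin at (287,250) and the spool at (339,258). The small drawers are either side. I'll enlarge that area.

```bash
python3 - <<'E'
import cv2
a=cv2.imread("pics/top0.png")[125:275,260:430]; b=cv2.imread("pics/side0.png")[195:335,280:470]
cv2.imwrite("pics/topc.png",cv2.resize(a,None,fx=4,fy=4,interpolation=cv2.INTER_CUBIC)); cv2.imwrite("pics/sidec.png",cv2.resize(b,None,fx=4,fy=4,interpolation=cv2.INTER_CUBIC))
E
cat >u.py <<'E'
import numpy as np
from workcell import imaging
def ray(f,u,v):
    K,T=f["mtx"],f["extrinsics"]; R,t=T[:3,:3],T[:3,3]
    d=np.array([(u-K[0,2])/K[0,0],-(v-K[1,2])/K[1,1],-1.]); return -R.T@t,R.T@d
def at(f,u,v,z):
    o,d=ray(f,u,v); return o+d*(z-o[2])/d[2]
def px(f,p):
    K,T=f["mtx"],f["extrinsics"]; c=T[:3,:3]@np.array(p)+T[:3,3]
    return K[0,0]*c[0]/-c[2]+K[0,2],K[1,1]*c[1]/c[2]+K[1,2]
E
```

```text
(no output)
```

View pics/topc.png

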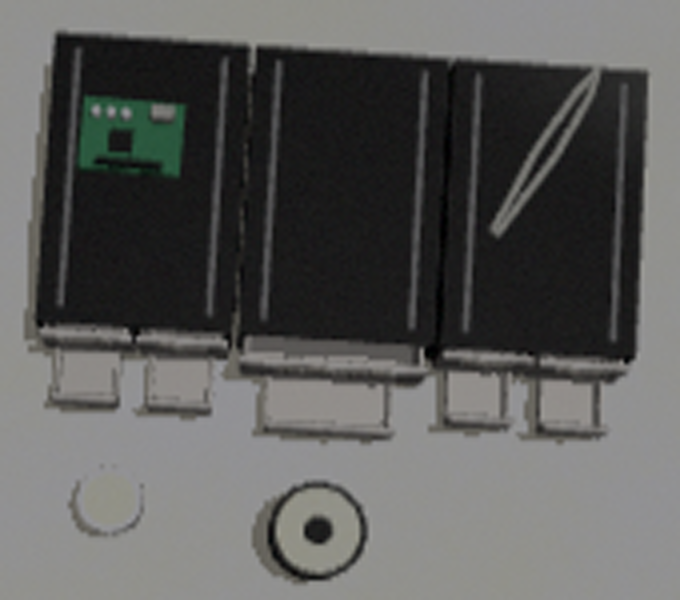

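View pics/sidec.png

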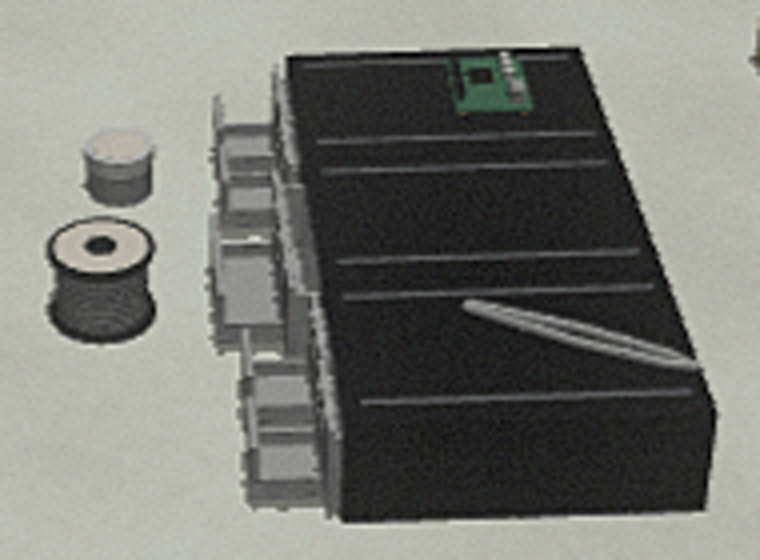

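```bash
python3 - <<'E'
from u import *
f=imaging.grab_frame("top"); s=imaging.grab_frame("side")
P=lambda x,y,z: at(f,260+(x+.5)/4-.5,125+(y+.5)/4-.5,z)
S=lambda x,y,z: at(s,280+(x+.5)/4-.5,195+(y+.5)/4-.5,z)
c=np.array([P(*q,.062) for q in((57,33),(648,70),(633,360),(38,326))]); print(c.round(4),'\nsize',np.linalg.norm(np.diff(c[[0,1,2,3,0]],axis=0),axis=1))
yv=(c[0]+c[3]-c[1]-c[2])[:2]; xv=(c[0]+c[1]-c[2]-c[3])[:2]; 
print('yaw from y',np.degrees(np.arctan2(-yv[0],yv[1])),'from x',np.degrees(np.arctan2(xv[1],xv[0])))
a=np.arctan2(-yv[0],yv[1]); m=c.mean(0)[:2]; ex=np.array([np.cos(a),np.sin(a)]); ey=np.array([-ex[1],ex[0]])
print('centre',m)
loc=lambda p:(np.round([(p[:2]-m)@ex,(p[:2]-m)@ey],4),p[:2].round(4))
print('spool top',loc(P(317,530,.045)),'side',loc(S(102,246,.045)))
print('tin top',loc(P(107,500,.032)),'side',loc(S(119,146,.032)))
print('lip',loc(P(257,433,.042)),loc(P(392,435,.042)), 'side',loc(S(212,243,.042)),loc(S(220,330,.042)))
print('small lips',loc(P(500,427,.042)),loc(P(570,434,.042)))
# side-check module corners
print('side corners',loc(S(288,57,.062)),loc(S(580,48,.062)),loc(S(715,408,.062)),loc(S(343,440,.062)))
E
```

```text
[[ 0.8174  0.1074  0.062 ]
 [ 0.793  -0.2563  0.062 ]
 [ 0.6125 -0.2419  0.062 ]
 [ 0.6359  0.1192  0.062 ]] 
size [0.36446944 0.18104956 0.36194796 0.18180852]
yaw from y -3.768891497686527 from x -4.136462639068018
centre [ 0.71470207 -0.06789026]
spool top (array([-0.2037,  0.0056]), array([ 0.5118, -0.0489])) side (array([-0.203 ,  0.0037]), array([ 0.5123, -0.0509]))
tin top (array([-0.1917,  0.1354]), array([0.5323, 0.0798])) side (array([-0.1911,  0.1306]), array([0.5326, 0.075 ]))
lip (array([-0.146 ,  0.0454]), array([ 0.572, -0.013])) (array([-0.1425, -0.0376]), array([ 0.5701, -0.0961])) side (array([-0.1425,  0.0073]), array([ 0.5729, -0.0512])) (array([-0.143, -0.075]), array([ 0.567 , -0.1333]))
small lips (array([-0.1337, -0.1041]), array([ 0.5745, -0.1629])) (array([-0.1355, -0.1475]), array([ 0.5698, -0.2062]))
side corners (array([-0.0866,  0.1784]), array([0.64  , 0.1158])) (array([0.0907, 0.1769]), array([0.8168, 0.1027])) (array([ 0.0882, -0.1816]), array([ 0.7908, -0.2549])) (array([-0.0918, -0.1958]), array([ 0.6102, -0.2572]))
```

Wide module: centre about (0.7145, -0.068), yaw about -3.9°, drawer ajar about 13 mm. The spool is at local (-0.203, 0.005) and the tin at local (-0.191, 0.133). I'll straddle the spool from its +y side with half-open fingers and push it towards -y.

```bash
python3 -m crank '[[[1.94,2.61,0,0,0,0.0627],[1.94,2.61,0,0,0,0.0627],[1.94,2.61,0,0,0,0.0627],[1.94,2.61,0,0,0,0.0627],[1.94,2.61,0,0,0,0.0627],[1.94,2.61,0,0,0,0.0627],[1.94,2.61,0,0,0,0.0627],[1.94,2.61,0,0,0,0.0627],[1.94,2.61,0,0,0,0.0627],[1.94,2.61,0,0,0,0.0627]]]' 4
python3 -m crank '[[[1.94,2.61,0,0,0,0.0627],[1.94,2.61,0,0,0,0.0627],[1.94,2.61,0,0,0,0.0627],[1.94,2.61,0,0,0,0.0627],[1.94,2.61,0,0,0,0.0627],[1.94,2.61,0,0,0,0.0627],[1.94,2.61,0,0,0,0.0627],[1.94,2.61,0,0,0,0.0627],[1.94,2.61,0,0,0,0.0627],[1.94,2.61,0,0,0,0.0627]]]'
python3 -m crank '[[[0,0,-2,0,0,0],[0,0,-2,0,0,0],[0,0,-2,0,0,0],[0,0,-2,0,0,0],[0,0,-2,0,0,0],[0,0,-2,0,0,0],[0,0,-2,0,0,0],[0,0,0,0,0,0],[0,0,0,0,0,0],[0,0,0,0,0,0]]]'
```

```text
time: 1.03
eef_pos: [0.3233, -0.2465, 0.2483]
orientation: [180.0, 0.0, 50.3]
contact_force: [0.8, -0.0, 0.3]
gripper_width: 0.0402
finger_force: 0.0
time: 1.87
eef_pos: [0.5174, 0.0146, 0.2482]
orientation: [-180.0, 0.0, 86.2]
contact_force: [0.8, -0.2, 0.1]
gripper_width: 0.0401
finger_force: 0.0
time: 2.7
eef_pos: [0.5173, 0.0129, 0.1094]
orientation: [179.9, 0.0, 86.0]
contact_force: [0.3, -0.7, 0.4]
gripper_width: 0.0397
finger_force: 0.0
```

```bash
python3 -m crank '[[[0,0,-1.2,0,0,0],[0,0,-1.2,0,0,0],[0,0,-1.2,0,0,0],[0,0,-1.2,0,0,0],[0,0,-1.2,0,0,0],[0,0,-1.2,0,0,0],[0,0,-1.2,0,0,0],[0,0,0,0,0,0],[0,0,0,0,0,0],[0,0,0,0,0,0]]]'
python3 - <<'E'
from u import *; import cv2
s=imaging.grab_frame("side")["img"][165:315,240:430]
cv2.imwrite("pics/s1.png",cv2.resize(s,None,fx=4,fy=4)[:,:,::-1])
E
```

```text
time: 3.53
eef_pos: [0.5175, 0.0129, 0.0256]
orientation: [179.9, 0.0, 86.0]
contact_force: [-0.2, 0.0, -0.7]
gripper_width: 0.0401
finger_force: 0.0
```

View pics/s1.png

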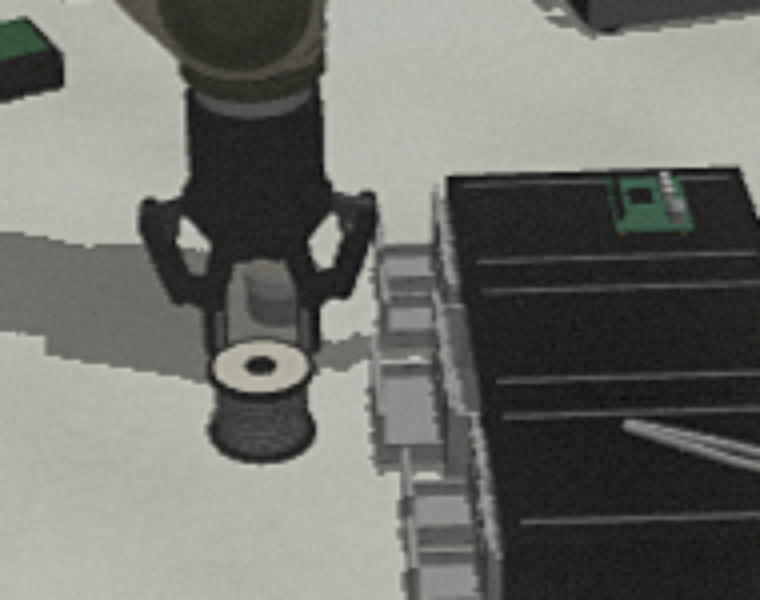

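The two fingers straddle the spool on its far side (fingertips behind the label at crop (262,340)), clear of the lip and the tin. Pushing towards local -y, about 147 mm.

```bash
python3 -m crank '[[[-0.034,-0.49,0,0,0,0],[-0.034,-0.49,0,0,0,0],[-0.034,-0.49,0,0,0,0],[-0.034,-0.49,0,0,0,0],[-0.034,-0.49,0,0,0,0],[-0.034,-0.49,0,0,0,0],[-0.034,-0.49,0,0,0,0],[-0.034,-0.49,0,0,0,0],[-0.034,-0.49,0,0,0,0],[-0.034,-0.49,0,0,0,0]]]'
python3 -m crank '[[[-0.034,-0.49,0,0,0,0],[-0.034,-0.49,0,0,0,0],[-0.034,-0.49,0,0,0,0],[-0.034,-0.49,0,0,0,0],[-0.034,-0.49,0,0,0,0],[-0.034,-0.49,0,0,0,0],[-0.034,-0.49,0,0,0,0],[-0.034,-0.49,0,0,0,0],[-0.034,-0.49,0,0,0,0],[-0.034,-0.49,0,0,0,0]]]'
python3 -m crank '[[[-0.034,-0.49,0,0,0,0],[-0.034,-0.49,0,0,0,0],[-0.034,-0.49,0,0,0,0],[-0.034,-0.49,0,0,0,0],[-0.034,-0.49,0,0,0,0],[-0.034,-0.49,0,0,0,0],[-0.034,-0.49,0,0,0,0],[-0.034,-0.49,0,0,0,0],[-0.034,-0.49,0,0,0,0],[-0.034,-0.49,0,0,0,0]]]'
python3 - <<'E'
from u import *; import cv2
s=imaging.grab_frame("side")["img"][195:345,240:430]
cv2.imwrite("pics/s2.png",cv2.resize(s,None,fx=4,fy=4)[:,:,::-1])
E
```

```text
time: 4.42
eef_pos: [0.5133, -0.0364, 0.0243]
orientation: [180.0, -0.0, 86.0]
contact_force: [1.0, 0.7, 0.3]
gripper_width: 0.0398
finger_force: 0.8
time: 5.25
eef_pos: [0.5099, -0.0854, 0.0243]
orientation: [-180.0, -0.0, 86.0]
contact_force: [0.7, 0.5, 0.7]
gripper_width: 0.04
finger_force: 0.8
time: 6.08
eef_pos: [0.5065, -0.1345, 0.0243]
orientation: [-180.0, -0.0, 86.0]
contact_force: [0.0, 1.6, 0.5]
gripper_width: 0.0403
finger_force: 0.8
```

View pics/s2.png

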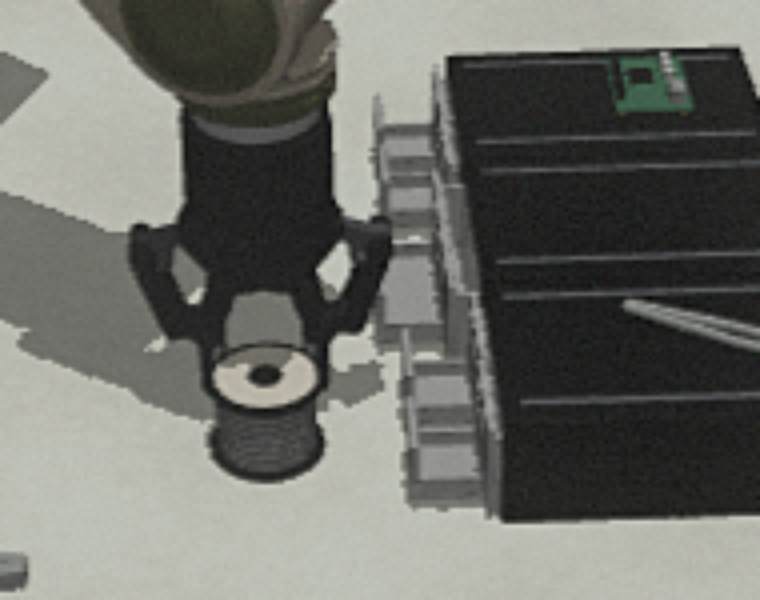

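```bash
python3 - <<'E'
from u import *
s=imaging.grab_frame("side"); p=at(s,305.9,288.4,.045)[:2]
m=np.array([.7145,-.068]);a=np.radians(-3.9);ex=np.array([np.cos(a),np.sin(a)]);ey=np.array([-ex[1],ex[0]])
print(p,(p-m)@ex,(p-m)@ey)
for l in(-.1245,): print('pocket TCP',m+ex*l,'yaw -3.9')
E
```

```text
[ 0.50406756 -0.16893602] -0.20307994036851643 -0.11501490676119652
pocket TCP [ 0.59028831 -0.0595321 ] yaw -3.9
```

The spool stands upright at local y ≈ -0.115, clear of the path. Backing off and rising, closing the fingers, and enlarging the lip in the first picture.

```bash
python3 -m crank '[[[0.05,0.7,0,0,0,0],[0.05,0.7,0,0,0,0],[0.05,0.7,0,0,0,0],[0.05,0.7,0,0,0,0],[0.05,0.7,0,0,0,0],[0,0,3,0,0,0],[0,0,3,0,0,0],[0,0,3,0,0,0],[0,0,3,0,0,0],[0,0,0,0,0,0]]]'
python3 - <<'E'
import cv2
b=cv2.imread("pics/top0.png")[200:245,312:380]; cv2.imwrite("pics/lip.png",cv2.resize(b,None,fx=11,fy=11,interpolation=cv2.INTER_CUBIC))
E
```

```text
time: 7.02
eef_pos: [0.5113, -0.0991, 0.1498]
orientation: [179.5, 0.2, 86.1]
contact_force: [-0.6, -0.8, 1.5]
gripper_width: 0.0398
finger_force: 0.0
```

View pics/lip.png

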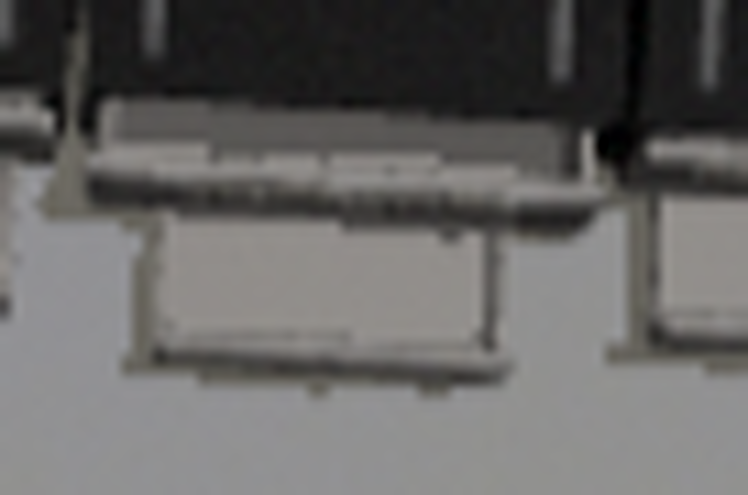

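```bash
python3 - <<'E'
from u import *
f=imaging.grab_frame("top")
m=np.array([.7145,-.068]);a=np.radians(-3.9);ex=np.array([np.cos(a),np.sin(a)]);ey=np.array([-ex[1],ex[0]])
def L(x,y,z):
    p=at(f,312+(x+.5)/11-.5,200+(y+.5)/11-.5,z)[:2]; return ((p-m)@ex).round(4),((p-m)@ey).round(4)
for q in((330,345,.042),(330,356,.042),(155,345,.042),(505,362,.042),(340,185,.057),(90,175,.057),(600,200,.057)): print(q,L(*q))
E
```

```text
(330, 345, 0.042) (np.float64(-0.1384), np.float64(0.0021))
(330, 356, 0.042) (np.float64(-0.1409), np.float64(0.0019))
(155, 345, 0.042) (np.float64(-0.1408), np.float64(0.0412))
(505, 362, 0.042) (np.float64(-0.1399), np.float64(-0.0373))
(340, 185, 0.057) (np.float64(-0.1045), np.float64(0.0026))
(90, 175, 0.057) (np.float64(-0.1057), np.float64(0.058))
(600, 200, 0.057) (np.float64(-0.1044), np.float64(-0.0552))
```

```bash
python3 -m crank '[[[0.413,0.207,0,0,0,-0.0785],[0.413,0.207,0,0,0,-0.0785],[0.413,0.207,0,0,0,-0.0785],[0.413,0.207,0,0,0,-0.0785],[0.413,0.207,0,0,0,-0.0785],[0.413,0.207,0,0,0,-0.0785],[0.413,0.207,0,0,0,-0.0785],[0.413,0.207,0,0,0,-0.0785],[0.413,0.207,0,0,0,-0.0785],[0.413,0.207,0,0,0,-0.0785]]]' 0
python3 -m crank '[[[0.413,0.207,0,0,0,-0.0785],[0.413,0.207,0,0,0,-0.0785],[0.413,0.207,0,0,0,-0.0785],[0.413,0.207,0,0,0,-0.0785],[0.413,0.207,0,0,0,-0.0785],[0.413,0.207,0,0,0,-0.0785],[0.413,0.207,0,0,0,-0.0785],[0.413,0.207,0,0,0,-0.0785],[0.413,0.207,0,0,0,-0.0785],[0.413,0.207,0,0,0,-0.0785]]]'
python3 -m crank '[[[0,0,-1,0,0,0],[0,0,-1,0,0,0],[0,0,-1,0,0,0],[0,0,-1,0,0,0],[0,0,-1,0,0,0],[0,0,-1,0,0,0],[0,0,-1,0,0,0],[0,0,0,0,0,0],[0,0,0,0,0,0],[0,0,0,0,0,0]]]'
python3 - <<'E'
from u import *; import cv2
s=imaging.grab_frame("side")["img"][195:345,260:450]
cv2.imwrite("pics/s3.png",cv2.resize(s,None,fx=4,fy=4)[:,:,::-1])
E
```

```text
time: 7.9
eef_pos: [0.5501, -0.0775, 0.1429]
orientation: [-179.9, 0.1, 40.9]
contact_force: [-0.5, -0.0, 0.7]
gripper_width: -0.0002
finger_force: 0.0
time: 8.73
eef_pos: [0.5914, -0.0568, 0.1428]
orientation: [-180.0, 0.1, -4.1]
contact_force: [-0.2, -0.5, -0.0]
gripper_width: -0.0002
finger_force: 0.0
time: 9.57
eef_pos: [0.592, -0.0577, 0.0747]
orientation: [180.0, -0.0, -3.9]
contact_force: [-0.0, -0.7, -0.4]
gripper_width: 0.0003
finger_force: 0.0
```

View pics/s3.png

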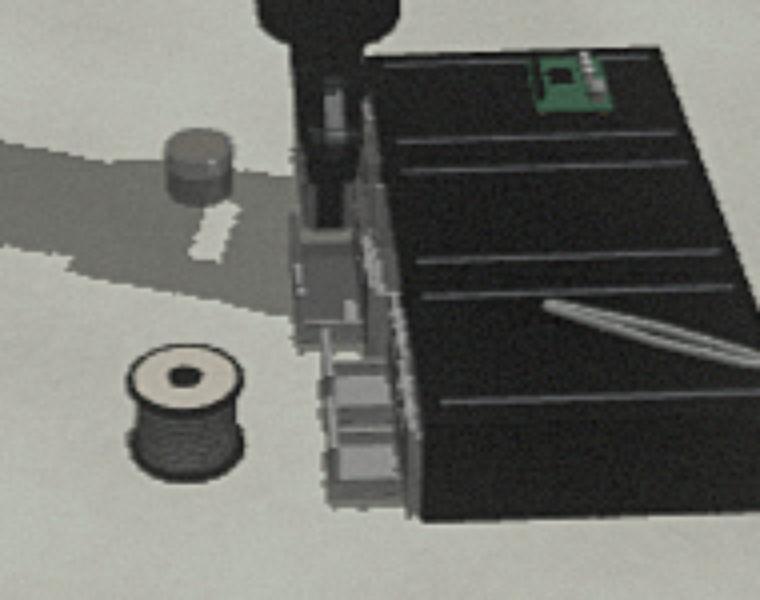

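The closed fingertip (crop about (328,225)) hangs above the pocket, between front and lip; the spool stands well clear. Descending slowly to tip about 19 mm.

```bash
python3 -m crank '[[[0.1,0,0,0,0,0],[0.05,0,-0.5,0,0,0],[0,0,-0.5,0,0,0],[0,0,-0.5,0,0,0],[0,0,-0.5,0,0,0],[0,0,-0.5,0,0,0],[0,0,0,0,0,0],[0,0,0,0,0,0],[0,0,0,0,0,0],[0,0,0,0,0,0]]]'
python3 -m crank '[[[0,0,-0.4,0,0,0],[0,0,-0.4,0,0,0],[0,0,-0.4,0,0,0],[0,0,-0.2,0,0,0],[0,0,0,0,0,0],[0,0,0,0,0,0],[0,0,0,0,0,0],[0,0,0,0,0,0],[0,0,0,0,0,0],[0,0,0,0,0,0]]]'
```

```text
time: 10.45
eef_pos: [0.5933, -0.0576, 0.0496]
orientation: [180.0, -0.0, -3.9]
contact_force: [-0.3, 0.2, -0.2]
gripper_width: 0.0001
finger_force: 0.0
time: 11.28
eef_pos: [0.5932, -0.0576, 0.0354]
orientation: [180.0, -0.0, -3.9]
contact_force: [0.2, -0.2, 0.1]
gripper_width: -0.0004
finger_force: 0.0
```

```bash
python3 -m crank '[[[-0.4,0.027,0,0,0,0],[-0.4,0.027,0,0,0,0],[-0.4,0.027,0,0,0,0],[-0.4,0.027,0,0,0,0],[-0.4,0.027,0,0,0,0],[-0.4,0.027,0,0,0,0],[-0.4,0.027,0,0,0,0],[-0.4,0.027,0,0,0,0],[-0.4,0.027,0,0,0,0],[-0.4,0.027,0,0,0,0]]]'
python3 -m crank '[[[-0.4,0.027,0,0,0,0],[-0.4,0.027,0,0,0,0],[-0.4,0.027,0,0,0,0],[-0.4,0.027,0,0,0,0],[-0.4,0.027,0,0,0,0],[-0.4,0.027,0,0,0,0],[-0.4,0.027,0,0,0,0],[-0.4,0.027,0,0,0,0],[-0.4,0.027,0,0,0,0],[-0.4,0.027,0,0,0,0]]]'
python3 -m crank '[[[-0.22,0.015,0,0,0,0],[-0.22,0.015,0,0,0,0],[-0.22,0.015,0,0,0,0],[-0.22,0.015,0,0,0,0],[-0.22,0.015,0,0,0,0],[-0.22,0.015,0,0,0,0],[-0.22,0.015,0,0,0,0],[-0.22,0.015,0,0,0,0],[-0.22,0.015,0,0,0,0],[-0.22,0.015,0,0,0,0]]]'
```

```text
time: 12.12
eef_pos: [0.5528, -0.0548, 0.0354]
orientation: [-180.0, -0.0, -3.9]
contact_force: [2.1, 0.8, 0.3]
gripper_width: -0.0003
finger_force: 0.9
time: 12.95
eef_pos: [0.5128, -0.0521, 0.0353]
orientation: [-180.0, 0.0, -3.9]
contact_force: [1.6, 2.2, 0.1]
gripper_width: -0.0
finger_force: 0.9
time: 13.78
eef_pos: [0.4912, -0.0507, 0.0353]
orientation: [180.0, -0.1, -3.9]
contact_force: [15.5, 1.9, -4.4]
gripper_width: -0.0003
finger_force: 7.7
```

The force has risen to 15 N against the stop, so the drawer is fully out. Backing off into mid-pocket, then rising.

```bash
python3 -m crank '[[[0.2,-0.013,0,0,0,0],[0.2,-0.013,0,0,0,0],[0.2,-0.013,0,0,0,0],[0,0,0,0,0,0],[0,0,0,0,0,0],[0,0,0.4,0,0,0],[0,0,0.8,0,0,0],[0,0,0.8,0,0,0],[0,0,0.8,0,0,0],[0,0,0.8,0,0,0]]]'
python3 -m crank '[[[0,0,2,0,0,0],[0,0,2,0,0,0],[0,0,2,0,0,0],[0,0,2,0,0,0],[0,0,2,0,0,0],[0,0,2,0,0,0],[0,0,0,0,0,0],[0,0,0,0,0,0],[0,0,0,0,0,0],[0,0,0,0,0,0]]]'
python3 - <<'E'
from u import *; import cv2
s=imaging.grab_frame("side")["img"][165:345,200:440]
cv2.imwrite("pics/s4.png",cv2.resize(s,None,fx=3.3,fy=3.3)[:,:,::-1])
E
```

```text
time: 14.62
eef_pos: [0.4973, -0.0511, 0.0725]
orientation: [180.0, -0.0, -3.9]
contact_force: [0.0, 1.3, 0.3]
gripper_width: 0.0004
finger_force: 0.0
time: 15.45
eef_pos: [0.4967, -0.0509, 0.1906]
orientation: [-180.0, 0.1, -3.9]
contact_force: [0.4, -1.2, -0.1]
gripper_width: 0.0001
finger_force: 0.0
```

View pics/s4.png

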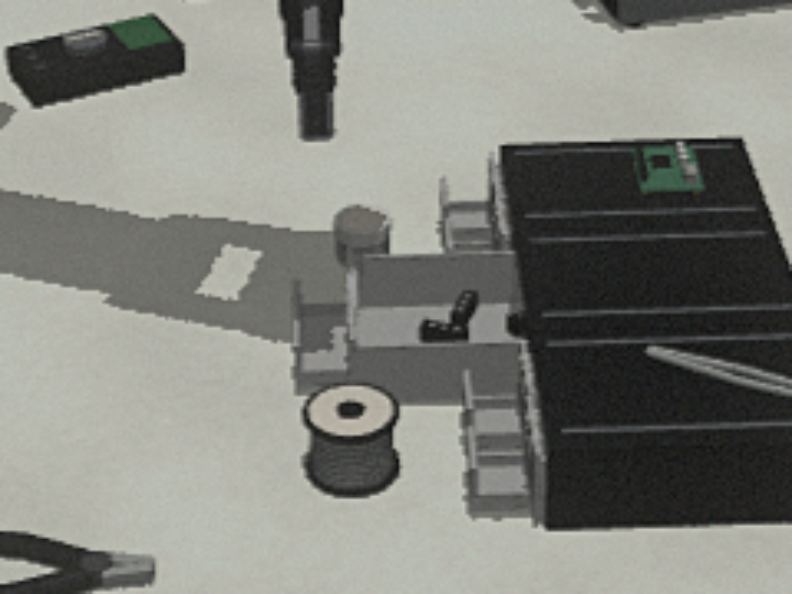

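The drawer is fully out with the spool upright beside it at crop (350,435). The small drawers are shut and the gripper is clear in the air.

```bash
python3 -c "
from workcell import robot
print(robot.hand_in())"
```

```text
the job is handed in; nothing more can be done
None
```

I pushed the spool aside to about 115 mm from the wide drawer's centre line, drew the drawer out to its stop and handed the job in; in the last picture the spool stood upright and clear, but no verdict came back.

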